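# Draw a tube adapter out of a centrifuge bucket with the extraction hook

### The job

Take the T-handled extraction hook from its stand, catch the wire bail of the white tube adapter down inside the centrifuge bucket with it, and draw the adapter out. Set the adapter down gently, standing upright inside the steel tray, free the hook and put it back upright in its stand. Touch the adapter only with the hook, keep the adapter from tipping over, leave the bucket standing where it is, and do not disturb the beaker, the tube and the tape roll nearby.

Things in the scene. Friction and masses are not known exactly. Their poses are not given: they have to be found in the camera images.
- hook_grip (a point): Centre of the handle bar of the loose extraction hook (130 g, steel, T-handled, 146 mm long), which stands upright in its stand at the start, handle up. Grey bar 80 mm long (along y), 16 mm thick (x), 18 mm high (z): grip it across the 16 mm. z points up the tool. A steel flange, 36 mm wide, lies 25 to 29 mm below this point; the lowest point of the hook is 137 mm below it.
- hook: The same hook; origin on its axis at the underside of its foot. The 5 mm shank runs down the axis; 50 to 40 mm above this point it steps 7 mm towards -x, runs straight down there, turns into a level 5 mm thick foot towards +x and ends in an upturned lip at x = +7 mm whose top is 13.5 mm up. The crook between is 9 mm wide, centred on the axis, open upwards. The foot spans x = -9.5 to +9.5 mm.
- stand_mouth (a point): Centre of the mouth of the tool stand, 118 mm above the worktop: fixed grey tube on a round foot 88 mm wide; bore 26 mm wide, 110 mm deep; 37 mm wide outside at the mouth. The hook stands in it with its flange resting on the mouth, the centre of the handle bar 29 mm above the mouth, at any turn about the vertical.
- bucket: Loose centrifuge bucket (0.85 kg), a bare-metal cup 120 mm high and 82 mm wide over the collar, with two round bosses that stick out to 45 mm from the axis along its y, at 86 mm height. Origin: centre of its underside. The bore is 66 mm wide and goes down to a floor 8 mm above the origin.
- adapter: Loose white plastic tube adapter (about 0.36 kg, may differ by 30 percent), a round block 62.4 mm wide and 30 mm high with four blind tube holes in its top; it stands on the floor of the bucket at the start. Origin: centre of its underside. A wire bail on its top (see bail_hinge) serves to lift it; hung from the crown of the bail it hangs level.
- bail_hinge (a point): Middle of the bail's hinge line, 34 mm above the adapter's underside; axes as the adapter's. The bail is a steel arch of 4.4 mm wire, legs at y = +-19 mm, ears up to 5 mm above this point; the crown's wire centre is 29 mm from the hinge. It swings freely about y and lies over to the +x or the -x side, against a stop 0.65 rad from upright. Which side differs and is not reported: look or feel.
- tray_floor (a point): Centre of the inner floor of the shallow fixed steel tray, 3 mm above the worktop. The tray is 130 mm (this point's x) by 160 mm (y) outside, walls 3 mm thick, rim 16.5 mm above the worktop.
- beaker: Empty glass beaker, 69 mm wide and 91 mm high, standing loose behind the bucket. Origin: centre of its underside. Leave it.
- tube_50c: Conical plastic tube standing on its blue cap, 33 mm wide and 115 mm high, loose behind the bucket. Origin: centre of its underside. Leave it.
- tape_green: Green tape roll, 72 mm wide and 19 mm high, lying loose in front of the bucket. Origin: centre of its underside. Leave it.
Things that resemble listed ones, but are neither listed nor needed, are in the scene too. What is shaped like the hook but blue or pink is not meant.

How it is judged (in metres and radians):
On the way, in this order (a step that is already met when the one before it is completed fails the run):
1. the adapter is drawn clear of the bucket, hanging on the hook (z of adapter in the frame of bucket above 0.12 m and contact force between hook and adapter above 0.8 N and contact force between adapter and bucket below 0.1 N), for 0.2 s.
2. the adapter stands upright on the floor of the tray (z of adapter in the frame of tray_floor below 0.004 m and x of adapter in the frame of tray_floor between -0.034 and 0.034 m and y of adapter in the frame of tray_floor between -0.049 and 0.049 m and angle between adapter's own z axis and vertical below 0.08 rad), for 0.2 s.
At the end, for the whole second after the job is handed in: The adapter stands upright (within 0.08 rad) and at rest with its whole base on the floor of the tray; the hook stands upright (within 0.1 rad) in the stand with its flange down on the mouth (within 4 mm), at rest; the bucket stands upright within 30 mm of where it was (all of step 2 and linear speed of each of adapter, hook below 0.02 m/s and horizontal distance between hook_grip and stand_mouth below 0.012 m and z of hook_grip in the frame of stand_mouth between 0.025 and 0.033 m and angle between hook's own z axis and vertical below 0.1 rad and angle between bucket's own z axis and vertical below 0.05 rad and distance of bucket from where it was at the start of the episode below 0.03 m); the robot touches nothing.
It fails at once if the gripper or arm touches the adapter or its bail (contact force between any of the fingers, the arm and adapter above 0.5 N).
It fails at once if the adapter is dropped or flung (faster than 0.8 m/s) (linear speed of adapter above 0.8 m/s).
It fails at once if the adapter tips over (more than 0.8 rad) (angle between adapter's own z axis and vertical above 0.8 rad).
It fails at once if the bucket is tipped, lifted or dragged more than 30 mm (angle between bucket's own z axis and vertical above 0.2 rad or height (world z) of bucket above 0.02 m or distance of bucket from where it was at the start of the episode above 0.03 m).
It fails at once if the beaker, the tube or the tape roll is moved more than 25 mm (distance of any of beaker, tube_50c, tape_green from where it was at the start of the episode above 0.025 m).
It also fails if it takes over 72 s, if anything falls off the work surface, if the arm or the gripper's body presses on something with over 40 N, if the wrist force passes 120 N, or if a joint passes its speed limit or range.

### The arm

A 7-joint arm with a two-finger parallel gripper is mounted at the origin on a cart in front of the work surface, level with it; the furniture and walls round the work are solid. World frame = base frame: x ahead of the robot, y to its left, z up, the work surface at z = 0. Lengths are in mm, angles in rad, forces in N, time in s.
With the tool pointing down it reaches from about 425 to 1025 mm from the base axis. Payload 9.4 kg.
Tool frame: the origin (TCP) lies at the very end of the fingers, on their centre line; the grasp point (between the pads) lies 19 mm behind it; z points along the fingers, y is the line along which they close (so a half turn about z gives the same grasp; the last joint's range is limited). The gripper opens to 85 mm and grips with 20 to 120 N. Pads are 22 mm wide; open, the fingers measure 114 mm over their backs; the gripper's body (76 mm by 85 mm) begins 54 mm behind the grasp point. The pads swing forward as they close: fully open they stand 13 mm farther back than shut.
Start: joints at [1.266, 0.599, -0.003, 1.599, 0.002, 0.943, -0.08], TCP at [163.721, -706.272, 231.275] pointing down, gripper open.
Joint ranges: [-2.57, 2.57], [-0.35, 1.97], [-1.29, 1.29], [0.11, 2.56], [-1.05, 4.19], [0.11, 1.86], [-2.63, 2.63]. Speed limits (rad/s): [2.22, 2.22, 3.01, 3.01, 3.14, 3.14, 3.14].

### API

Orientations are given as a unit quaternion [w, x, y, z].
In Python, from bench import monitor, imaging, sign_off gives the robot as it stands.
- The arm moves only by the shell command python3 -m creep 'ROWS'. ROWS is JSON, a list of rows, each an object of numbers: "jaw": the opening in per cent of the stroke, from 0 (shut) to 100 (fully open); "x", "y", "z": the shift along the tool's x, y, z in cm; "rx", "ry", "rz": the turn, a rotation vector about the tool's x, y, z in degrees. A call has 1 to 8 rows; each row shifts and turns the commanded pose from where the row before left it, along the tool's axes as they then stand; what a row does not reach is not made up. A row lasts 1/10 s, in which the tool goes at most 50 mm and 8.59 degrees, less where a joint would pass 70% of its speed; a pose out of reach is approached as far as the arm can. A call is refused whole if a number of a shift passes 5 or a number of a turn 8.59, either way. A call with a gripper value outside its range is refused whole. The fingers move at their own pace and stop on an object; the grip force is fixed at half the most. Time passes only in rows, so rows that do not move let the fingers close. It gives the time, the measured TCP pose, the force, the opening and the grip force at its end, in the units of the state.
- monitor.read_state(): the state, without advancing time (a new reading comes with each control period).
- imaging.get_image(name): name is "scene" or "top" or "wrist"; returns the picture (480x640x3 uint8, blue, green, red); there is no depth.
- imaging.camera_info(name): a dict with "fovy" (degrees; the focal length in pixels is half the picture's height over the tangent of half this angle, whatever the lens; pixels are square), "cx", "cy" (the principal point, pixels), "distortion" ([k1, k2, p1, p2, k3] as OpenCV has them; the pictures are not rectified), "pose" (4x4, takes a point from camera to world coordinates); the wrist camera has in their place "hand_eye" (4x4, takes a point from camera to tool coordinates, whose origin is the TCP and whose axes are the flange's). Camera axes: x right, y up, looking along -z (the intrinsics and any distortion apply to the point x, -y, -z); pixel columns grow to the right and rows downward; lengths in mm; the calibration is good to about 2 mm. A picture is of the moment at which its call begins: read the wrist's pose just before it. camera_info takes no time and is no camera call.
- sign_off(): hands the job in; it is judged then, once.
The state is a dict: "t": time; "qpos": joint angles; "joint_velocities": joint speeds; "effort": joint torques, N m; "tool_pos": TCP position; "orientation": TCP orientation; "force": force on the tool from outside, world axes, zero at the start; "torque": the same for the moment, N m; "gripper_width": finger opening in mm; "gripper_force": force on a finger pad.
Only numpy, scipy, OpenCV 4.12 (cv2) and the standard library are available. Lean on these libraries where they do the work, as an engineer would, in place of code of your own. Each camera call takes 0.05 s, during which the arm holds its last target. There are 200 camera calls.

## Working session

There is one attempt and no reset: what is moved stays moved. The work goes in short steps, Python scripts to look and compute and a shell command to move; the robot and the scene stay as the last step left them, time stands still between calls to the robot, and variables do not carry over. Pictures are saved under pics/ and viewed, at most 12 in all, crops included, and the job is handed in when it is done.

```bash
mkdir -p pics; ls
python3 - <<'E'
from bench import monitor, imaging
import cv2,numpy as np
s=monitor.read_state();print({k:np.round(v,3) for k,v in s.items()})
for n in["scene","top"]:
    i=imaging.camera_info(n);print(n,i);cv2.imwrite(f"pics/{n}0.png",imaging.get_image(n))
print(imaging.camera_info("wrist"))
E
```

```text
pics
{'t': np.float64(0.0), 'qpos': array([ 1.266,  0.6  , -0.003,  1.6  ,  0.002,  0.943, -0.08 ]), 'joint_velocities': array([ 0.001,  0.001,  0.001,  0.   , -0.001, -0.   ,  0.   ]), 'effort': array([-0.0000e+00, -7.7646e+01,  1.5640e+00, -2.5802e+01,  1.2000e-02,
        9.0000e-03, -0.0000e+00]), 'tool_pos': array([ 163.593, -705.838,  230.403]), 'orientation': array([-0.001,  0.994,  0.114, -0.   ]), 'force': array([-0.228,  0.15 ,  0.491]), 'torque': array([-0.012, -0.002, -0.048]), 'gripper_force': np.float64(0.0), 'gripper_width': np.float64(85.783)}
scene {'fovy': 44.24862396856578, 'cx': 311.31085010761336, 'cy': 236.6635852280865, 'distortion': array([0.03580063, 0.        , 0.        , 0.        , 0.        ]), 'pose': array([[ 6.24399241e-01,  2.96160945e-01, -7.22782320e-01,
        -4.47915360e+02],
       [-7.80767721e-01,  2.63846891e-01, -5.66380246e-01,
        -8.46045071e+02],
       [ 2.29641596e-02,  9.17972501e-01,  3.95978705e-01,
         6.66518509e+02],
       [ 0.00000000e+00,  0.00000000e+00,  0.00000000e+00,
         1.00000000e+00]])}
top {'fovy': 42.
[... 328 characters left out ...]
e+02],
       [-1.44102724e-03,  1.87172664e-01,  9.82325973e-01,
         1.67603101e+03],
       [ 0.00000000e+00,  0.00000000e+00,  0.00000000e+00,
         1.00000000e+00]])}
{'fovy': 61.22380971864103, 'cx': 316.82504299747495, 'cy': 237.74666404385437, 'distortion': array([-0.06676079,  0.        ,  0.        ,  0.        ,  0.        ]), 'hand_eye': array([[-1.99411931e-04,  9.54345999e-01,  2.98703321e-01,
         7.52024448e+01],
       [ 9.99999976e-01,  1.62068763e-04,  1.49788260e-04,
        -1.31873615e-02],
       [ 9.45393487e-05,  2.98703344e-01, -9.54346008e-01,
        -1.42595121e+02],
       [ 0.00000000e+00,  0.00000000e+00,  0.00000000e+00,
         1.00000000e+00]])}
```

View pics/scene0.png

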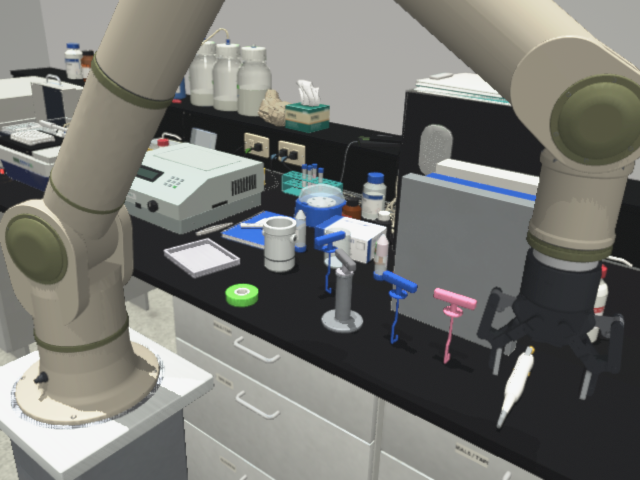

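View pics/top0.png

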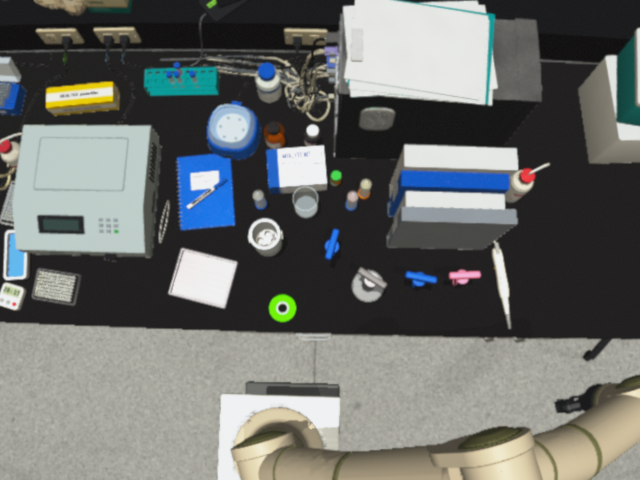

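Scene view: grey T-hook in its grey stand at scene (343,262) / top (371,280). Lookalikes are blue hooks at top (332,245) and (421,279), and a pink one at (464,277). I choose the grey one in the tube on the round foot. Bucket at top (266,236), tray at (203,277), tape at (282,308), beaker at (306,202). The tube is one of the small ones behind the bucket.

```bash
cat > h.py <<'E'
import cv2,numpy as np
from bench import monitor, imaging
from scipy.spatial.transform import Rotation as R
def pose(name,s=None):
    i=imaging.camera_info(name)
    if name!="wrist": return i,np.array(i["pose"])
    s=s or monitor.read_state(); q=s["orientation"]
    T=np.eye(4);T[:3,:3]=R.from_quat([q[1],q[2],q[3],q[0]]).as_matrix();T[:3,3]=s["tool_pos"]
    return i,T@np.array(i["hand_eye"])
def K(i):
    f=240/np.tan(np.radians(i["fovy"]/2));return np.array([[f,0,i["cx"]],[0,f,i["cy"]],[0,0,1]])
def ray(name,px,s=None):
    i,P=pose(name,s)
    u=cv2.undistortPoints(np.array(px,float).reshape(-1,1,2),K(i),np.array(i["distortion"])).reshape(-1,2)
    d=np.c_[u[:,0],-u[:,1],-np.ones(len(u))]@P[:3,:3].T
    return P[:3,3],d
def onz(name,px,z,s=None):
    o,d=ray(name,px,s);return o+d*((z-o[2])/d[:,2])[:,None]
def proj(name,pts,s=None):
    i,P=pose(name,s);c=(np.array(pts,float).reshape(-1,3)-P[:3,3])@P[:3,:3]
    return cv2.projectPoints(c*[1,-1,-1],np.zeros(3),np.zeros(3),K(i),np.array(i["distortion"]))[0].reshape(-1,2)
E
python3 - <<'E'
from h import *
t=cv2.imread("pics/top0.png");s=cv2.imread("pics/scene0.png")
z=lambda im,x,y,w,h,k:cv2.resize(im[y:y+h,x:x+w],None,fx=k,fy=k,interpolation=cv2.INTER_CUBIC)
a=np.hstack([z(t,340,255,60,50,6),z(t,240,211,60,50,6)]);b=np.hstack([z(s,310,235,60,100,3),z(s,255,210,60,100,3),z(t,160,240,80,75,4)[:300]])
b=cv2.copyMakeBorder(b,0,0,0,max(0,720-b.shape[1]),0)[:,:720]
cv2.imwrite("pics/c1.png",np.vstack([a[:, :720],b])[:600])
# tray mask
g=cv2.cvtColor(t,cv2.COLOR_BGR2GRAY)
m=(g>110).astype(np.uint8);sub=np.zeros_like(m);sub[243:312,163:242]=m[243:312,163:242]
c=max(cv2.findContours(sub,0,2)[0],key=cv2.contourArea);r=cv2.minAreaRect(c);bx=cv2.boxPoints(r)
w=onz("top",bx,16.5);print("tray",w.mean(0),np.linalg.norm(np.diff(w,axis=0),axis=1),w)
print("bucket",onz("top",[[266,233]],120),"handle",onz("top",[[371,279]],156))
E
```

```text
tray [461.42030288 223.5377899   16.5       ] [135.44560333 168.83532811 134.18985192] [[412.64633248 317.41051393  16.5       ]
 [545.97060493 293.53270337  16.5       ]
 [509.37662142 128.71083471  16.5       ]
 [377.68765267 154.49710758  16.5       ]]
bucket [[567.47731463  43.58733201 120.        ]] handle [[ 448.76497043 -227.37001175  156.        ]]
```

View pics/c1.png

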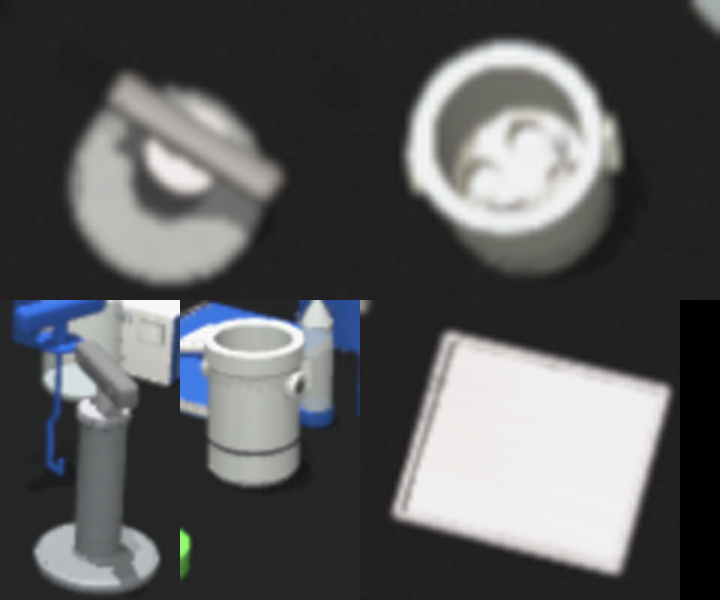

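Crop: the grey bar runs from top pixel ≈(360,269) to (385,286) over a grey tube stand with a white/steel flange, matching the description. The bucket rim is centred at ≈(264,234). The bail is not resolved, so I'll look with the wrist camera over the bucket.

Run:
```python
from h import *
b=onz("top",[[264.2,233.8]],120)[0];e=onz("top",[[359.7,269.2],[385.3,286.3]],156)
print("bucket",b,"bar",e,e.mean(0),np.linalg.norm(e[0]-e[1]))
print("tube",onz("scene",[[(345)-1,235+45]],118),"box corner z300/0",onz("top",[[388,248],[390,190]],300)[:,:2],onz("top",[[388,248]],150)[:,:2])
print("bosses",onz("top",[[240+(415-360)/6,211+185/6],[240+(615-360)/6,211+145/6]],86))
i,P=pose("wrist");s=monitor.read_state();T=P@np.linalg.inv(np.array(i["hand_eye"]))
for t in [b+[21*.974,21*.227,110]]: print(T[:3,:3].T@(t-T[:3,3]),t)
```

```text
bucket [565.23011487  48.17373873 120.        ] bar [[ 472.84058361 -198.7276992   156.        ]
 [ 431.27839623 -263.33160265  156.        ]] [ 452.05948992 -231.02965092  156.        ] 76.8184857958808
tube [[ 425.31186973 -248.00224395  118.        ]] box corner z300/0 [[ 499.80086095 -254.02555311]
 [ 637.80597423 -258.06898495]] [[ 530.14129547 -270.08220725]]
bosses [[549.94619919  90.46915286  86.        ]
 [570.29939052   2.83765117  86.        ]]
[ 582.55767976 -643.87948246    1.31656479] [585.68411487  52.94073873 230.        ]
```

```bash
python3 -m creep '[{"jaw":100,"x":3.3,"y":-3.65},{"x":3.3,"y":-3.65},{"x":3.3,"y":-3.65},{"x":3.3,"y":-3.65},{"x":3.3,"y":-3.65},{"x":3.3,"y":-3.65},{"x":3.3,"y":-3.65},{"x":3.3,"y":-3.65}]'; python3 -m creep '[{"jaw":100,"x":3.3,"y":-3.65},{"x":3.3,"y":-3.65},{"x":3.3,"y":-3.65},{"x":3.3,"y":-3.65},{"x":3.3,"y":-3.65},{"x":3.3,"y":-3.65},{"x":3.3,"y":-3.65},{"x":3.3,"y":-3.65}]'; python3 -m creep '[{"jaw":100,"x":3.3,"y":-3.65},{"x":2,"y":-2.2},{"jaw":100},{"jaw":100}]'
python3 - <<'E'
from h import *
s=monitor.read_state();print(s["t"],s["tool_pos"],s["orientation"])
im=imaging.get_image("wrist");cv2.imwrite("pics/w1.png",im)
print(proj("wrist",[[565.2,48.2,120]],s))
E
```

```text
0.1 [ 163.61086709 -705.88062926  230.52584194] [-6.67411009e-04  9.93518411e-01  1.13669256e-01 -1.49886171e-04]
[[11053.19063845  9241.160011  ]]invalid input at $[0]: expected keys jaw, x, y, z, rx, ry, rz
invalid input at $[0]: expected keys jaw, x, y, z, rx, ry, rz
invalid input at $[0]: expected keys jaw, x, y, z, rx, ry, rz
```

View pics/w1.png

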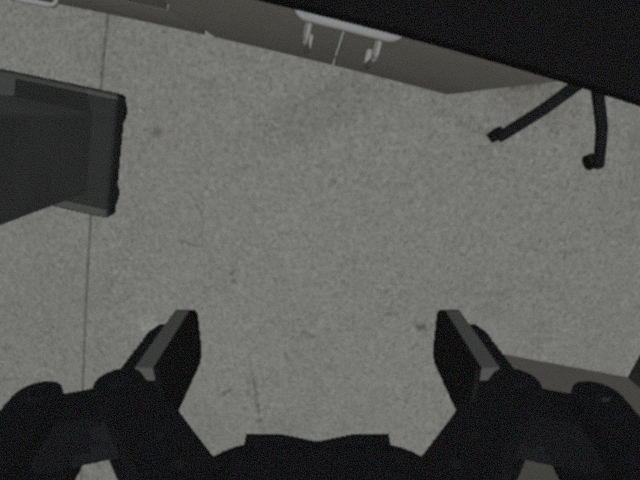

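The moves were refused because every row needs all the keys, so this picture shows only the floor and the open fingers at the start pose.

```bash
python3 -m creep '[{"jaw":100,"x":3.3,"y":-3.65,"z":0,"rx":0,"ry":0,"rz":0},{"jaw":100,"x":3.3,"y":-3.65,"z":0,"rx":0,"ry":0,"rz":0},{"jaw":100,"x":3.3,"y":-3.65,"z":0,"rx":0,"ry":0,"rz":0},{"jaw":100,"x":3.3,"y":-3.65,"z":0,"rx":0,"ry":0,"rz":0},{"jaw":100,"x":3.3,"y":-3.65,"z":0,"rx":0,"ry":0,"rz":0},{"jaw":100,"x":3.3,"y":-3.65,"z":0,"rx":0,"ry":0,"rz":0},{"jaw":100,"x":3.3,"y":-3.65,"z":0,"rx":0,"ry":0,"rz":0},{"jaw":100,"x":3.3,"y":-3.65,"z":0,"rx":0,"ry":0,"rz":0}]'
```

```text
t: 0.95
tool_pos: [355.5, -360.4, 231.3]
orientation: [0.0, 0.994, 0.114, 0.0]
force: [1.6, 0.8, 0.0]
gripper_width: 85.3
gripper_force: 0.0
```

```bash
python3 -m creep '[{"jaw":100,"x":3.3,"y":-3.65,"z":0,"rx":0,"ry":0,"rz":0},{"jaw":100,"x":3.3,"y":-3.65,"z":0,"rx":0,"ry":0,"rz":0},{"jaw":100,"x":3.3,"y":-3.65,"z":0,"rx":0,"ry":0,"rz":0},{"jaw":100,"x":3.3,"y":-3.65,"z":0,"rx":0,"ry":0,"rz":0},{"jaw":100,"x":3.3,"y":-3.65,"z":0,"rx":0,"ry":0,"rz":0},{"jaw":100,"x":3.3,"y":-3.65,"z":0,"rx":0,"ry":0,"rz":0},{"jaw":100,"x":3.3,"y":-3.65,"z":0,"rx":0,"ry":0,"rz":0},{"jaw":100,"x":3.3,"y":-3.65,"z":0,"rx":0,"ry":0,"rz":0}]'; python3 -m creep '[{"jaw":100,"x":3.3,"y":-3.65,"z":0,"rx":0,"ry":0,"rz":0},{"jaw":100,"x":1.5,"y":-1.6,"z":0,"rx":0,"ry":0,"rz":0},{"jaw":100,"x":0,"y":0,"z":0,"rx":0,"ry":0,"rz":0},{"jaw":100,"x":0,"y":0,"z":0,"rx":0,"ry":0,"rz":0}]'
python3 - <<'E'
from h import *
s=monitor.read_state();print(s["t"],s["tool_pos"],s["orientation"])
im=imaging.get_image("wrist");cv2.imwrite("pics/w2.png",im)
p=proj("wrist",[[565.2,48.2,120],[565.2,48.2,60]],s);print(p)
x,y=p[0].astype(int)
x0,y0=max(0,x-130),max(0,y-100);print(x0,y0);cv2.imwrite("pics/w2c.png",cv2.resize(im[y0:y0+200,x0:x0+260],None,fx=3,fy=3,interpolation=2))
E
```

```text
t: 1.75
tool_pos: [546.8, -16.2, 231.3]
orientation: [0.0, 0.994, 0.114, -0.0]
force: [0.7, 0.0, 0.7]
gripper_width: 85.3
gripper_force: 0.0
t: 2.15
tool_pos: [580.7, 43.8, 230.8]
orientation: [0.0, 0.993, 0.114, -0.001]
force: [-0.2, -1.0, -0.1]
gripper_width: 85.4
gripper_force: 0.0
2.15 [580.68357681  43.81067719 230.80641218] [ 1.92202412e-04  9.93474597e-01  1.14052031e-01 -5.67127555e-04]
[[305.10485702 251.93606832]
 [307.15219993 227.042528  ]]
175 151
```

View pics/w2c.png

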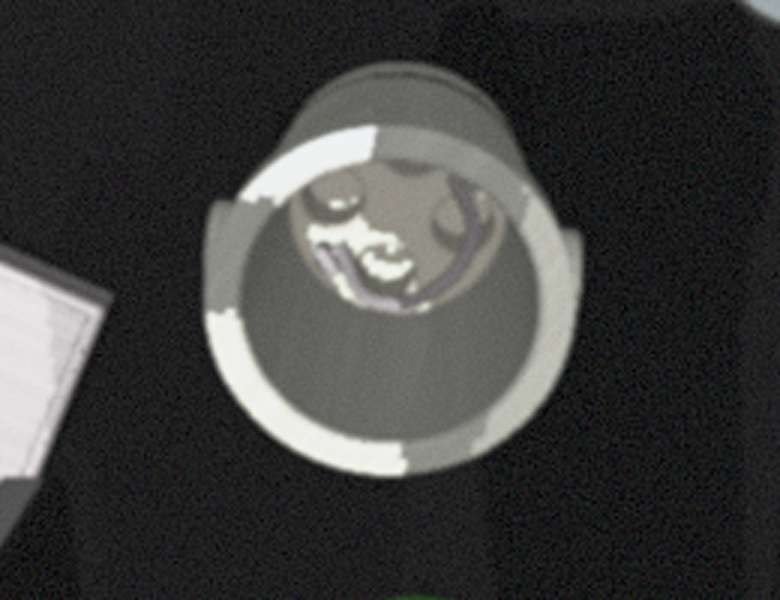

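Run:
```python
from h import *
im=cv2.imread("pics/w2.png")
s=monitor.read_state()
c=lambda p:[[175+a/3,151+b/3] for a,b in p]
r=onz("wrist",c([(204,301),(580,301),(392,124),(392,476)]),120,s);print("rim",r,r[:2].mean(0),r[2:].mean(0))
h=onz("wrist",c([(325,250),(457,185)]),44,s);print("hinge",h,h.mean(0),np.linalg.norm(h[0]-h[1]))
k=onz("wrist",c([(350,290),(385,303),(405,300),(465,265),(482,230)]),65,s);print("crown65",k)
d=h[1]-h[0];print("yaw",np.degrees(np.arctan2(d[1],d[0])), "bosses",onz("wrist",c([(210,210),(580,235)]),86,s))
# adapter top edge
print("adapter top edge L/R",onz("wrist",c([(292,215),(508,215)]),38,s))
```

```text
rim [[556.07086106  87.50044513 120.        ]
 [574.76969874   6.51981907 120.        ]
 [604.07174253  55.57244871 120.        ]
 [523.48048461  37.6712436  120.        ]] [565.4202799  47.0101321 120.       ] [563.77611357  46.62184615 120.        ]
hinge [[549.58554575  64.90295107  44.        ]
 [576.39437186  32.88585337  44.        ]] [562.98995881  48.89440222  44.        ] 41.75892362267717
crown65 [[546.76488549  55.80839708  65.        ]
 [545.27056651  45.87912839  65.        ]
 [547.31257237  40.83052083  65.        ]
 [560.52233205  27.44728288  65.        ]
 [570.94705815  25.34951838  65.        ]]
yaw -50.05960430140536 bosses [[566.58066168  93.81706356  86.        ]
 [580.78752192   3.86983914  86.        ]]
adapter top edge L/R [[555.81307557  76.29816272  38.        ]
 [569.69007772  16.14346598  38.        ]]
```

Wrist crop: the rim is centred at crop (393,301). The bail legs run from (325,250) and (457,185) down to a crown near (405–440,300), so it leans towards −x−y world, at yaw ≈ −137°. Bucket ≈ (564.5,47). Next, look over the stand.

```bash
python3 -m creep '[{"jaw":100,"x":-2.7,"y":3.4,"z":0,"rx":0,"ry":0,"rz":0},{"jaw":100,"x":-2.7,"y":3.4,"z":0,"rx":0,"ry":0,"rz":0},{"jaw":100,"x":-2.7,"y":3.4,"z":0,"rx":0,"ry":0,"rz":0},{"jaw":100,"x":-2.7,"y":3.4,"z":0,"rx":0,"ry":0,"rz":0},{"jaw":100,"x":-2.7,"y":3.4,"z":0,"rx":0,"ry":0,"rz":0},{"jaw":100,"x":-2.7,"y":3.4,"z":0,"rx":0,"ry":0,"rz":0},{"jaw":100,"x":-2.6,"y":3.4,"z":0,"rx":0,"ry":0,"rz":0}]'; python3 -m creep '[{"jaw":100,"x":0,"y":0,"z":0,"rx":0,"ry":0,"rz":-8.5},{"jaw":100,"x":0,"y":0,"z":0,"rx":0,"ry":0,"rz":-8.5},{"jaw":100,"x":0,"y":0,"z":0,"rx":0,"ry":0,"rz":-8.5},{"jaw":100,"x":0,"y":0,"z":0,"rx":0,"ry":0,"rz":-8.5},{"jaw":100,"x":0,"y":0,"z":0,"rx":0,"ry":0,"rz":-8.5},{"jaw":100,"x":0,"y":0,"z":0,"rx":0,"ry":0,"rz":-1.5},{"jaw":100,"x":0,"y":0,"z":0,"rx":0,"ry":0,"rz":0},{"jaw":100,"x":0,"y":0,"z":0,"rx":0,"ry":0,"rz":0}]'
python3 - <<'E'
from h import *
s=monitor.read_state();print(s["t"],s["tool_pos"],s["orientation"],s["qpos"])
im=imaging.get_image("wrist");cv2.imwrite("pics/w3.png",im)
print(proj("wrist",[[452,-231,156]],s))
E
```

```text
t: 2.9
tool_pos: [449.1, -233.2, 231.6]
orientation: [0.0, 0.994, 0.112, -0.0]
force: [0.1, 0.4, 0.3]
gripper_width: 85.5
gripper_force: 0.0
t: 3.7
tool_pos: [451.1, -231.0, 231.3]
orientation: [0.0, 0.88, 0.476, -0.0]
force: [-0.3, 0.4, -0.1]
gripper_width: 85.4
gripper_force: 0.0
3.7 [ 451.13888407 -230.98255642  231.33715405] [ 5.68685844e-05  8.79649055e-01  4.75623297e-01 -1.26432279e-04] [ 0.57428942  0.35229619 -0.28025702  2.07956401  0.14437996  0.72771144
 -0.37716716]
[[319.59457349 249.26597038]]
```

View pics/w3.png

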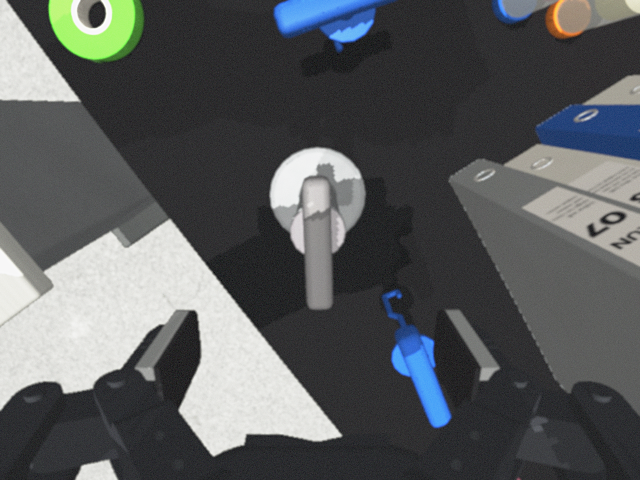

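Wrist view: the grey bar runs from pixel (316,178) to (319,307), nearly in line with the finger gap, over the grey stand at (318,190). The blue decoy hooks are at (425,375) and (330,15).

Run:
```python
from h import *
s=monitor.read_state();im=cv2.imread("pics/w3.png")
e=onz("wrist",[[316,179],[319.5,307]],156,s);d=e[0]-e[1];print(e,e.mean(0),np.linalg.norm(d),np.degrees(np.arctan2(d[1],d[0])))
i,P=pose("wrist",s);T=P@np.linalg.inv(np.array(i["hand_eye"]))
print("delta tool",T[:3,:3].T@(e.mean(0)-T[:3,3]), "foot centre",onz("wrist",[[318,192]],8,s))
import itertools
x,y=np.meshgrid(range(640),range(480));g=im.astype(int);m=((g.max(2)-g.min(2)<25)&(g.mean(2)>85)&(x>255)&(x<385)&(y>130)&(y<320)).astype(np.uint8)
c=max(cv2.findContours(m,0,2)[0],key=cv2.contourArea);print(cv2.boundingRect(c))
```

```text
[[ 472.39345507 -196.14758562  156.        ]
 [ 432.29034501 -261.26554665  156.        ]] [ 452.34190004 -228.70656613  156.        ] 76.47619423775434 58.373025006089144
delta tool [ 2.3136057  -0.26662603 75.31571086] foot centre [[ 454.13071666 -226.94175256    8.        ]]
(269, 147, 97, 163)
```

```bash
python3 -m creep '[{"jaw":100,"x":0.2,"y":0,"z":3,"rx":0,"ry":0,"rz":-1.5},{"jaw":100,"x":0,"y":0,"z":3,"rx":0,"ry":0,"rz":0},{"jaw":70,"x":0,"y":0,"z":3,"rx":0,"ry":0,"rz":0},{"jaw":50,"x":0,"y":0,"z":1,"rx":0,"ry":0,"rz":0},{"jaw":20,"x":0,"y":0,"z":0,"rx":0,"ry":0,"rz":0},{"jaw":0,"x":0,"y":0,"z":0,"rx":0,"ry":0,"rz":0},{"jaw":0,"x":0,"y":0,"z":0,"rx":0,"ry":0,"rz":0},{"jaw":0,"x":0,"y":0,"z":0,"rx":0,"ry":0,"rz":0}]'; python3 -m creep '[{"jaw":0,"x":0,"y":0,"z":0,"rx":0,"ry":0,"rz":0},{"jaw":0,"x":0,"y":0,"z":0,"rx":0,"ry":0,"rz":0},{"jaw":0,"x":0,"y":0,"z":0,"rx":0,"ry":0,"rz":0}]'
```

```text
t: 4.55
tool_pos: [453.5, -229.0, 132.6]
orientation: [0.001, 0.872, 0.489, 0.001]
force: [0.7, 1.1, 5.3]
gripper_width: 15.0
gripper_force: 59.3
t: 4.85
tool_pos: [453.5, -229.0, 132.6]
orientation: [0.001, 0.872, 0.489, 0.001]
force: [-1.2, 1.4, 8.9]
gripper_width: 15.0
gripper_force: 59.5
```

```bash
python3 -m creep '[{"jaw":0,"x":0,"y":0,"z":-1,"rx":0,"ry":0,"rz":0},{"jaw":0,"x":0,"y":0,"z":-3,"rx":0,"ry":0,"rz":0},{"jaw":0,"x":0,"y":0,"z":-3,"rx":0,"ry":0,"rz":0},{"jaw":0,"x":0,"y":0,"z":-3,"rx":0,"ry":0,"rz":0},{"jaw":0,"x":0,"y":0,"z":-3,"rx":0,"ry":0,"rz":0},{"jaw":0,"x":0,"y":0,"z":-3,"rx":0,"ry":0,"rz":0},{"jaw":0,"x":0,"y":0,"z":-1,"rx":0,"ry":0,"rz":0},{"jaw":0,"x":0,"y":0,"z":0,"rx":0,"ry":0,"rz":0}]'
python3 - <<'E'
from h import *
s=monitor.read_state();print(s["t"],s["tool_pos"],s["orientation"],s["force"],s["gripper_width"])
a=imaging.get_image("scene");b=imaging.get_image("wrist")
p=s["tool_pos"]
pts=[p+[0,0,14],p+[0,0,14-137]];u=proj("scene",pts);v=proj("wrist",pts,s);print(u,v)
x,y=u.mean(0).astype(int);A=cv2.resize(a[y-75:y+75,x-45:x+45],None,fx=4,fy=4,interpolation=2)
B=cv2.resize(b[150:450,210:430],None,fx=2,fy=2);print(x-45,y-75)
cv2.imwrite("pics/w4.png",np.hstack([A,B]));cv2.imwrite("pics/s4.png",a)
E
```

```text
t: 5.65
tool_pos: [453.1, -229.0, 302.9]
orientation: [0.001, 0.872, 0.489, 0.001]
force: [0.0, 0.9, -1.4]
gripper_width: 14.8
gripper_force: 58.8
5.65 [ 453.09227701 -228.96008501  302.91165468] [1.32255037e-03 8.72345495e-01 4.88887433e-01 8.15745092e-04] [ 0.00164559  0.91445831 -1.3845126 ] 14.843543632286996
[[349.03353674 180.29226572]
 [345.7500168  245.08983715]] [[319.41615147 331.51997354]
 [317.51758311 227.16604543]]
302 137
```

View pics/w4.png

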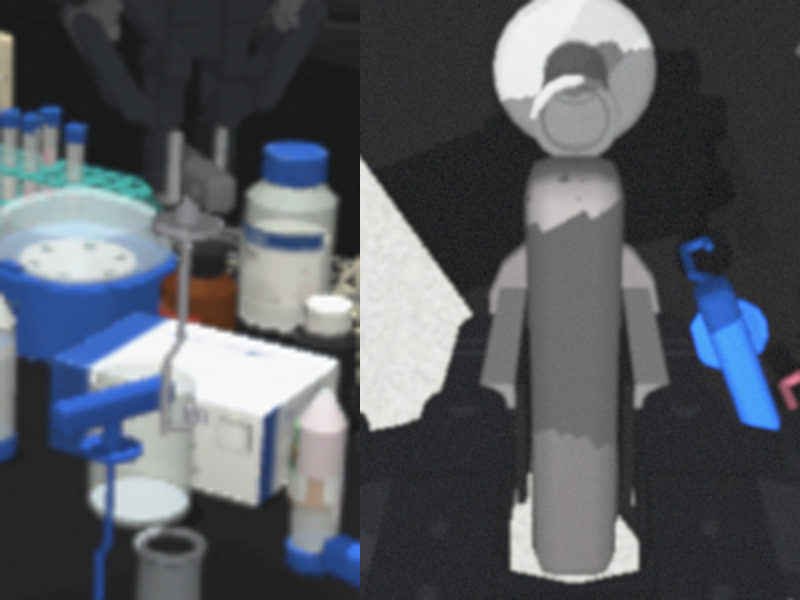

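Left, the scene crop: the hook is held upright. The shank at (182,270) steps left to (166,385), with the lip on the right at (197,405), so hook +x points image-right, at yaw ≈ −32°. It needs a −106° turn to face the bail side. Right, the wrist view: the bar is centred between the pads.

```bash
python3 -m creep '[{"jaw":0,"x":2.5,"y":-0.4,"z":0,"rx":0,"ry":0,"rz":0},{"jaw":0,"x":4.2,"y":-0.7,"z":0,"rx":0,"ry":0,"rz":0},{"jaw":0,"x":4.2,"y":-0.7,"z":0,"rx":0,"ry":0,"rz":0},{"jaw":0,"x":4.2,"y":-0.7,"z":0,"rx":0,"ry":0,"rz":0},{"jaw":0,"x":4.2,"y":-0.7,"z":0,"rx":0,"ry":0,"rz":0},{"jaw":0,"x":4.2,"y":-0.7,"z":0,"rx":0,"ry":0,"rz":0},{"jaw":0,"x":3.2,"y":-0.6,"z":0,"rx":0,"ry":0,"rz":0},{"jaw":0,"x":2.5,"y":-0.5,"z":0,"rx":0,"ry":0,"rz":0}]'; python3 -m creep '[{"jaw":0,"x":0,"y":0,"z":0,"rx":0,"ry":0,"rz":8},{"jaw":0,"x":0,"y":0,"z":0,"rx":0,"ry":0,"rz":8},{"jaw":0,"x":0,"y":0,"z":0,"rx":0,"ry":0,"rz":8},{"jaw":0,"x":0,"y":0,"z":0,"rx":0,"ry":0,"rz":8},{"jaw":0,"x":0,"y":0,"z":0,"rx":0,"ry":0,"rz":8},{"jaw":0,"x":0,"y":0,"z":0,"rx":0,"ry":0,"rz":8},{"jaw":0,"x":0,"y":0,"z":0,"rx":0,"ry":0,"rz":8},{"jaw":0,"x":0,"y":0,"z":0,"rx":0,"ry":0,"rz":8}]'
python3 -m creep '[{"jaw":0,"x":0,"y":0,"z":0,"rx":0,"ry":0,"rz":8},{"jaw":0,"x":0,"y":0,"z":0,"rx":0,"ry":0,"rz":8},{"jaw":0,"x":0,"y":0,"z":0,"rx":0,"ry":0,"rz":8},{"jaw":0,"x":0,"y":0,"z":0,"rx":0,"ry":0,"rz":8},{"jaw":0,"x":0,"y":0,"z":0,"rx":0,"ry":0,"rz":8},{"jaw":0,"x":0,"y":0,"z":0,"rx":0,"ry":0,"rz":2},{"jaw":0,"x":0,"y":0,"z":0,"rx":0,"ry":0,"rz":0}]'
python3 - <<'E'
from h import *
s=monitor.read_state();print(s["t"],s["tool_pos"],s["qpos"])
T=pose("wrist",s)[1]@np.linalg.inv(np.array(imaging.camera_info("wrist")["hand_eye"]));print(np.round(T,3),"yaw",np.degrees(np.arctan2(T[1,0],T[0,0])))
E
```

```text
t: 6.55
tool_pos: [562.2, 48.9, 299.3]
orientation: [-0.001, 0.872, 0.49, -0.001]
force: [0.7, -0.0, -0.5]
gripper_width: 14.8
gripper_force: 58.8
t: 7.35
tool_pos: [561.6, 46.3, 299.2]
orientation: [0.0, 0.999, -0.05, -0.002]
force: [-1.0, 0.5, -1.2]
gripper_width: 14.9
gripper_force: 58.7
t: 8.05
tool_pos: [561.9, 46.6, 300.0]
orientation: [0.001, 0.916, -0.401, -0.001]
force: [-0.2, 0.8, 0.1]
gripper_width: 14.9
gripper_force: 58.7
8.05 [561.94449672  46.57041518 299.9798937 ] [-0.21385087  0.33103307  0.04065579  1.89422326 -0.01620681  0.91895343
 -2.56201591]
[[ 6.78000e-01 -7.35000e-01 -2.00000e-03  5.61944e+02]
 [-7.35000e-01 -6.78000e-01 -1.00000e-03  4.65700e+01]
 [-1.00000e-03  2.00000e-03 -1.00000e+00  2.99980e+02]
 [ 0.00000e+00  0.00000e+00  0.00000e+00  1.00000e+00]] yaw -47.30814453876934
```

Run:
```python
from h import *
s=monitor.read_state();p=s["tool_pos"];a=imaging.get_image("scene");b=imaging.get_image("wrist");cv2.imwrite("pics/s5.png",a);cv2.imwrite("pics/w5.png",b)
u=np.array([-.735,-.678,0]);g=p+[0,0,14.4]
pts=[g-[0,0,29],g-[0,0,80],g-[0,0,97]-7*u,g-[0,0,137]-9.5*u,g-[0,0,137]+9.5*u,g-[0,0,123.5]+7*u]
U=proj("scene",pts);V=proj("wrist",pts,s);print(U.round(1),V.round(1))
x0,y0=U.mean(0).astype(int)-[45,60]
A=cv2.resize(a[y0:y0+150,x0:x0+90],None,fx=4,fy=4,interpolation=2)
for q in (U-[x0,y0]+.5)*4: cv2.circle(A,tuple(int(k) for k in q),3,(0,0,255),1)
B=cv2.resize(b[100:400,210:430],None,fx=2,fy=2)
for q in (V-[210,100]+.5)*2: cv2.circle(B,tuple(int(k) for k in q),3,(0,0,255),1)
cv2.imwrite("pics/c5.png",np.hstack([A,B]))
```

```text
[[279.3 158. ]
 [279.3 178.8]
 [279.2 184.6]
 [279.2 200. ]
 [279.3 202.7]
 [279.3 197. ]] [[314.4 297.2]
 [314.8 256.2]
 [302.9 246.2]
 [301.1 227.4]
 [329.  227.4]
 [325.8 233.1]]
```

View pics/c5.png

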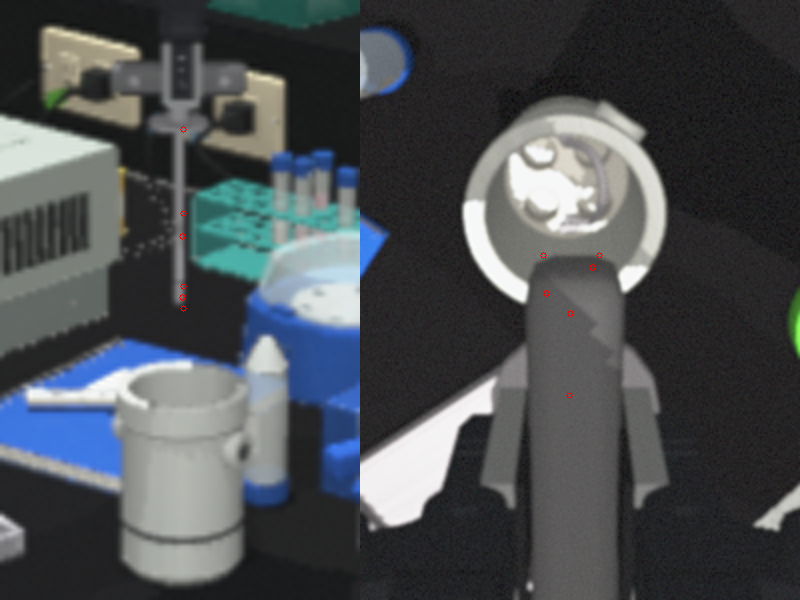

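Run:
```python
from h import *
s=monitor.read_state();T=pose("wrist",s)[1]@np.linalg.inv(np.array(imaging.camera_info("wrist")["hand_eye"]))
f=lambda c,z:((onz("wrist",[[210+(x-360)/2,100+y/2] for x,y in c],z,s)-T[:3,3])@T[:3,:3])[:,:2]
print("rim lr/ top",f([(463,210),(667,210),(565,115)],120));print("crown",f([(605,185),(603,165),(600,205)],65));print("legs",f([(555,138),(562,226)],44))
print("bucket tool",(np.array([564.5,47,120])-T[:3,3])@T[:3,:3])
```

```text
rim lr/ top [[  2.5820109  -44.18557552]
 [  2.54201379  38.98603842]
 [ 40.85090318  -2.47001942]]
crown [[ 2.13703478 15.71576179]
 [11.65420868 14.67509859]
 [-7.51372438 13.44130799]]
legs [[ 21.44212815  -8.24643824]
 [-22.98965163  -5.00352371]]
bucket tool [  1.34270139  -2.20343647 180.53291256]
```

The hook hangs straight and edge-on, about 2 mm towards tool −x of the prediction. The crown lies 18 mm from the bucket centre towards tool +y, so the turn is right. Lowering inside the arch.

```bash
python3 -m creep '[{"jaw":0,"x":0.2,"y":-0.1,"z":0,"rx":0,"ry":0,"rz":0},{"jaw":0,"x":0,"y":0,"z":3,"rx":0,"ry":0,"rz":0},{"jaw":0,"x":0,"y":0,"z":3,"rx":0,"ry":0,"rz":0},{"jaw":0,"x":0,"y":0,"z":2,"rx":0,"ry":0,"rz":0},{"jaw":0,"x":0,"y":0,"z":2,"rx":0,"ry":0,"rz":0},{"jaw":0,"x":0,"y":0,"z":1,"rx":0,"ry":0,"rz":0},{"jaw":0,"x":0,"y":0,"z":1,"rx":0,"ry":0,"rz":0},{"jaw":0,"x":0,"y":0,"z":0,"rx":0,"ry":0,"rz":0}]'; python3 -m creep '[{"jaw":0,"x":0,"y":0,"z":0.5,"rx":0,"ry":0,"rz":0},{"jaw":0,"x":0,"y":0,"z":0.5,"rx":0,"ry":0,"rz":0},{"jaw":0,"x":0,"y":0,"z":0.3,"rx":0,"ry":0,"rz":0},{"jaw":0,"x":0,"y":0,"z":0,"rx":0,"ry":0,"rz":0},{"jaw":0,"x":0,"y":0,"z":0,"rx":0,"ry":0,"rz":0}]'
```

```text
t: 8.95
tool_pos: [564.3, 45.5, 180.5]
orientation: [0.0, 0.916, -0.402, -0.001]
force: [-0.4, -0.4, -1.1]
gripper_width: 14.8
gripper_force: 58.8
t: 9.45
tool_pos: [564.6, 45.7, 168.4]
orientation: [-0.0, 0.916, -0.402, 0.0]
force: [-0.6, -0.2, -0.6]
gripper_width: 14.7
gripper_force: 58.8
```

```bash
python3 -m creep '[{"jaw":0,"x":0,"y":0,"z":0.25,"rx":0,"ry":0,"rz":0},{"jaw":0,"x":0,"y":0.3,"z":0,"rx":0,"ry":0,"rz":0},{"jaw":0,"x":0,"y":0.3,"z":0,"rx":0,"ry":0,"rz":0},{"jaw":0,"x":0,"y":0.3,"z":0,"rx":0,"ry":0,"rz":0},{"jaw":0,"x":0,"y":0.3,"z":0,"rx":0,"ry":0,"rz":0},{"jaw":0,"x":0,"y":0.3,"z":0,"rx":0,"ry":0,"rz":0},{"jaw":0,"x":0,"y":0.2,"z":0,"rx":0,"ry":0,"rz":0},{"jaw":0,"x":0,"y":0,"z":0,"rx":0,"ry":0,"rz":0}]'
```

```text
t: 10.25
tool_pos: [551.8, 33.9, 165.8]
orientation: [0.0, 0.915, -0.402, -0.0]
force: [-0.8, 0.6, -0.9]
gripper_width: 14.6
gripper_force: 58.7
```

```bash
python3 -m creep '[{"jaw":0,"x":0,"y":0,"z":-0.6,"rx":0,"ry":0,"rz":0},{"jaw":0,"x":0,"y":0,"z":-0.6,"rx":0,"ry":0,"rz":0},{"jaw":0,"x":0,"y":0,"z":0,"rx":0,"ry":0,"rz":0}]';  python3 -m creep '[{"jaw":0,"x":0,"y":-0.36,"z":-0.23,"rx":0,"ry":0,"rz":0},{"jaw":0,"x":0,"y":-0.4,"z":-0.18,"rx":0,"ry":0,"rz":0},{"jaw":0,"x":0,"y":-0.41,"z":-0.12,"rx":0,"ry":0,"rz":0},{"jaw":0,"x":0,"y":-0.3,"z":-0.04,"rx":0,"ry":0,"rz":0},{"jaw":0,"x":0,"y":-0.28,"z":-0.02,"rx":0,"ry":0,"rz":0},{"jaw":0,"x":0,"y":0,"z":0,"rx":0,"ry":0,"rz":0},{"jaw":0,"x":0,"y":0,"z":0,"rx":0,"ry":0,"rz":0}]'
```

```text
t: 10.55
tool_pos: [552.7, 34.3, 178.8]
orientation: [-0.0, 0.916, -0.402, 0.001]
force: [1.1, 0.3, -1.5]
gripper_width: 14.7
gripper_force: 58.8
t: 11.25
tool_pos: [564.8, 46.0, 183.5]
orientation: [0.0, 0.916, -0.402, -0.0]
force: [-0.5, -0.2, -0.9]
gripper_width: 14.7
gripper_force: 58.7
```

Now raise slowly and watch for the adapter's weight (about −3.5 N).

```bash
python3 -m creep '[{"jaw":0,"x":0,"y":0,"z":-0.3,"rx":0,"ry":0,"rz":0},{"jaw":0,"x":0,"y":0,"z":-0.3,"rx":0,"ry":0,"rz":0},{"jaw":0,"x":0,"y":0,"z":-0.3,"rx":0,"ry":0,"rz":0},{"jaw":0,"x":0,"y":0,"z":-0.3,"rx":0,"ry":0,"rz":0},{"jaw":0,"x":0,"y":0,"z":0,"rx":0,"ry":0,"rz":0},{"jaw":0,"x":0,"y":0,"z":0,"rx":0,"ry":0,"rz":0}]'
```

```text
t: 11.85
tool_pos: [564.9, 46.0, 195.7]
orientation: [-0.0, 0.915, -0.402, 0.0]
force: [0.1, 0.1, -4.3]
gripper_width: 14.8
gripper_force: 58.7
```

```bash
python3 -m creep '[{"jaw":0,"x":0,"y":0,"z":-0.7,"rx":0,"ry":0,"rz":0},{"jaw":0,"x":0,"y":0,"z":-1,"rx":0,"ry":0,"rz":0},{"jaw":0,"x":0,"y":0,"z":-1,"rx":0,"ry":0,"rz":0},{"jaw":0,"x":0,"y":0,"z":-1,"rx":0,"ry":0,"rz":0},{"jaw":0,"x":0,"y":0,"z":-1,"rx":0,"ry":0,"rz":0}]'; python3 -m creep '[{"jaw":0,"x":0,"y":0,"z":-1,"rx":0,"ry":0,"rz":0},{"jaw":0,"x":0,"y":0,"z":-1,"rx":0,"ry":0,"rz":0},{"jaw":0,"x":0,"y":0,"z":-1,"rx":0,"ry":0,"rz":0},{"jaw":0,"x":0,"y":0,"z":-1,"rx":0,"ry":0,"rz":0},{"jaw":0,"x":0,"y":0,"z":-1,"rx":0,"ry":0,"rz":0},{"jaw":0,"x":0,"y":0,"z":-1,"rx":0,"ry":0,"rz":0},{"jaw":0,"x":0,"y":0,"z":-1,"rx":0,"ry":0,"rz":0},{"jaw":0,"x":0,"y":0,"z":-1,"rx":0,"ry":0,"rz":0}]'; python3 -m creep '[{"jaw":0,"x":0,"y":0,"z":-0.6,"rx":0,"ry":0,"rz":0},{"jaw":0,"x":0,"y":0,"z":-0.3,"rx":0,"ry":0,"rz":0},{"jaw":0,"x":0,"y":0,"z":0,"rx":0,"ry":0,"rz":0},{"jaw":0,"x":0,"y":0,"z":0,"rx":0,"ry":0,"rz":0},{"jaw":0,"x":0,"y":0,"z":0,"rx":0,"ry":0,"rz":0}]'
python3 - <<'E'
from h import *
a=imaging.get_image("scene");cv2.imwrite("pics/s6.png",a);t=imaging.get_image("top")
x,y=proj("scene",[[564,46,170]])[0].astype(int)
A=cv2.resize(a[y-70:y+80,x-50:x+50],None,fx=4,fy=4,interpolation=2);B=cv2.resize(t[180:330,150:250],None,fx=4,fy=4,interpolation=2);cv2.imwrite("pics/c6.png",np.hstack([A,B]))
s=monitor.read_state();print(s["t"],s["tool_pos"],s["force"],s["qpos"])
E
```

```text
t: 12.35
tool_pos: [565.0, 46.0, 243.9]
orientation: [-0.0, 0.915, -0.402, 0.0]
force: [-0.3, 0.4, -4.9]
gripper_width: 14.9
gripper_force: 58.8
t: 13.15
tool_pos: [564.9, 46.0, 323.5]
orientation: [0.0, 0.916, -0.402, -0.0]
force: [0.1, -0.5, -4.6]
gripper_width: 14.7
gripper_force: 58.8
t: 13.65
tool_pos: [564.7, 45.9, 331.2]
orientation: [0.0, 0.915, -0.402, -0.0]
force: [-0.5, -0.4, -4.6]
gripper_width: 14.9
gripper_force: 58.8
13.75 [564.77075593  45.99007573 331.26867566] [ 0.22134374  0.07925919 -3.95563143] [-0.22411962  0.30457272  0.05668319  1.84919726 -0.02035074  0.98912898
 -2.55772426]
```

View pics/c6.png

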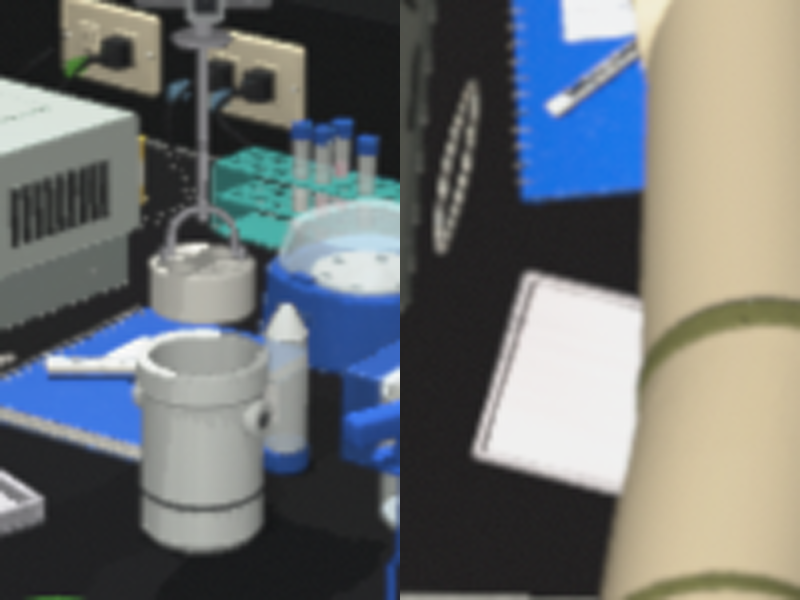

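The adapter hangs level on the hook, fully above the bucket (scene crop: adapter (202,285), bucket rim (205,350)). The tray is partly visible and the way to it is clear. Turn to keep joint 7 in range, then carry it to the tray.

```bash
python3 -m creep '[{"jaw":0,"x":0,"y":0,"z":0,"rx":0,"ry":0,"rz":-4},{"jaw":0,"x":0,"y":0,"z":0,"rx":0,"ry":0,"rz":-8},{"jaw":0,"x":0,"y":0,"z":0,"rx":0,"ry":0,"rz":-8},{"jaw":0,"x":0,"y":0,"z":0,"rx":0,"ry":0,"rz":-8},{"jaw":0,"x":0,"y":0,"z":0,"rx":0,"ry":0,"rz":-8},{"jaw":0,"x":0,"y":0,"z":0,"rx":0,"ry":0,"rz":-4}]'; python3 -m creep '[{"jaw":0,"x":-0.5,"y":-0.65,"z":0,"rx":0,"ry":0,"rz":0},{"jaw":0,"x":-0.9,"y":-1.2,"z":0,"rx":0,"ry":0,"rz":0},{"jaw":0,"x":-1.1,"y":-1.4,"z":0,"rx":0,"ry":0,"rz":0},{"jaw":0,"x":-1.1,"y":-1.4,"z":0,"rx":0,"ry":0,"rz":0},{"jaw":0,"x":-1.1,"y":-1.4,"z":0,"rx":0,"ry":0,"rz":0},{"jaw":0,"x":-1.1,"y":-1.4,"z":0,"rx":0,"ry":0,"rz":0},{"jaw":0,"x":-1.1,"y":-1.4,"z":0,"rx":0,"ry":0,"rz":0},{"jaw":0,"x":-1.1,"y":-1.4,"z":0,"rx":0,"ry":0,"rz":0}]'; python3 -m creep '[{"jaw":0,"x":-1.1,"y":-1.4,"z":0,"rx":0,"ry":0,"rz":0},{"jaw":0,"x":-1.1,"y":-1.4,"z":0,"rx":0,"ry":0,"rz":0},{"jaw":0,"x":-1.1,"y":-1.4,"z":0,"rx":0,"ry":0,"rz":0},{"jaw":0,"x":-0.7,"y":-1,"z":0,"rx":0,"ry":0,"rz":0},{"jaw":0,"x":-0.5,"y":-0.8,"z":0,"rx":0,"ry":0,"rz":0},{"jaw":0,"x":0,"y":0,"z":0,"rx":0,"ry":0,"rz":0},{"jaw":0,"x":0,"y":0,"z":0,"rx":0,"ry":0,"rz":0},{"jaw":0,"x":0,"y":0,"z":0,"rx":0,"ry":0,"rz":0}]'
python3 - <<'E'
from h import *
s=monitor.read_state();print(s["t"],s["tool_pos"],s["orientation"],s["force"],s["qpos"])
a=cv2.imread("pics/s6.png");g=cv2.cvtColor(a,cv2.COLOR_BGR2GRAY)
m=np.zeros_like(g);m[235:282,160:245]=(g[235:282,160:245]>95)
c=max(cv2.findContours(m,0,2)[0],key=cv2.contourArea);q=cv2.approxPolyDP(cv2.convexHull(c),4,True).reshape(-1,2);print(q,onz("scene",q,12).round(0))
E
```

```text
t: 14.35
tool_pos: [564.9, 45.9, 331.4]
orientation: [0.0, 0.998, -0.062, -0.0]
force: [0.8, -0.0, -4.1]
gripper_width: 15.0
gripper_force: 58.8
t: 15.15
tool_pos: [497.5, 159.8, 331.7]
orientation: [-0.0, 0.998, -0.065, -0.0]
force: [-0.3, -0.2, -4.3]
gripper_width: 14.7
gripper_force: 58.8
t: 15.95
tool_pos: [462.5, 222.5, 331.6]
orientation: [0.0, 0.998, -0.066, 0.0]
force: [-0.3, -0.5, -3.9]
gripper_width: 14.8
gripper_force: 58.8
15.95 [462.45407075 222.45581329 331.58184709] [ 3.02348739e-04  9.97847259e-01 -6.55801433e-02  4.47654811e-05] [-0.27257228 -0.46558949 -3.87423045] [-0.41193298  0.23891305 -0.18339266  1.94475385  0.05325568  0.96274854
 -2.32273408]
[[239 263]
 [193 277]
 [164 249]
 [209 238]] [[495. 122.  12.]
 [368. 150.  12.]
 [425. 329.  12.]
 [552. 295.  12.]]
```

Tray centre agrees from both cameras (≈461,224). Lowering.

```bash
python3 -m creep '[{"jaw":0,"x":0,"y":0,"z":1,"rx":0,"ry":0,"rz":0},{"jaw":0,"x":0,"y":0,"z":2,"rx":0,"ry":0,"rz":0},{"jaw":0,"x":0,"y":0,"z":2,"rx":0,"ry":0,"rz":0},{"jaw":0,"x":0,"y":0,"z":2,"rx":0,"ry":0,"rz":0},{"jaw":0,"x":0,"y":0,"z":2,"rx":0,"ry":0,"rz":0},{"jaw":0,"x":0,"y":0,"z":2,"rx":0,"ry":0,"rz":0},{"jaw":0,"x":0,"y":0,"z":1.5,"rx":0,"ry":0,"rz":0},{"jaw":0,"x":0,"y":0,"z":1,"rx":0,"ry":0,"rz":0}]'; python3 -m creep '[{"jaw":0,"x":0,"y":0,"z":0.4,"rx":0,"ry":0,"rz":0},{"jaw":0,"x":0,"y":0,"z":0.2,"rx":0,"ry":0,"rz":0},{"jaw":0,"x":0,"y":0,"z":0.2,"rx":0,"ry":0,"rz":0},{"jaw":0,"x":0,"y":0,"z":0.2,"rx":0,"ry":0,"rz":0},{"jaw":0,"x":0,"y":0,"z":0,"rx":0,"ry":0,"rz":0},{"jaw":0,"x":0,"y":0,"z":0,"rx":0,"ry":0,"rz":0}]'
```

```text
t: 16.75
tool_pos: [461.8, 222.7, 195.0]
orientation: [0.0, 0.998, -0.065, -0.001]
force: [-0.2, 1.2, -4.2]
gripper_width: 14.8
gripper_force: 58.8
t: 17.35
tool_pos: [462.2, 223.4, 186.9]
orientation: [-0.0, 0.998, -0.065, 0.0]
force: [-0.3, -0.1, -5.0]
gripper_width: 14.8
gripper_force: 58.8
```

```bash
python3 -m creep '[{"jaw":0,"x":0,"y":0,"z":0.2,"rx":0,"ry":0,"rz":0},{"jaw":0,"x":0,"y":0,"z":0.2,"rx":0,"ry":0,"rz":0},{"jaw":0,"x":0,"y":0,"z":0.2,"rx":0,"ry":0,"rz":0},{"jaw":0,"x":0,"y":0,"z":0.2,"rx":0,"ry":0,"rz":0},{"jaw":0,"x":0,"y":0,"z":0,"rx":0,"ry":0,"rz":0},{"jaw":0,"x":0,"y":0,"z":0,"rx":0,"ry":0,"rz":0},{"jaw":0,"x":0,"y":0,"z":0,"rx":0,"ry":0,"rz":0}]'
```

```text
t: 18.05
tool_pos: [462.1, 223.4, 178.8]
orientation: [-0.0, 0.998, -0.065, 0.0]
force: [0.0, 0.1, -1.2]
gripper_width: 14.6
gripper_force: 59.3
```

The adapter is down and the weight is off. Lower the hook further so its lip clears the wire, then back out towards the shank side (tool −y).

```bash
python3 -m creep '[{"jaw":0,"x":0,"y":0,"z":0.4,"rx":0,"ry":0,"rz":0},{"jaw":0,"x":0,"y":0,"z":0.4,"rx":0,"ry":0,"rz":0},{"jaw":0,"x":0,"y":0,"z":0.4,"rx":0,"ry":0,"rz":0},{"jaw":0,"x":0,"y":0,"z":0.4,"rx":0,"ry":0,"rz":0},{"jaw":0,"x":0,"y":0,"z":0.1,"rx":0,"ry":0,"rz":0},{"jaw":0,"x":0,"y":0,"z":0,"rx":0,"ry":0,"rz":0},{"jaw":0,"x":0,"y":0,"z":0,"rx":0,"ry":0,"rz":0}]'; python3 -m creep '[{"jaw":0,"x":0,"y":-0.4,"z":0,"rx":0,"ry":0,"rz":0},{"jaw":0,"x":0,"y":-0.4,"z":0,"rx":0,"ry":0,"rz":0},{"jaw":0,"x":0,"y":-0.4,"z":0,"rx":0,"ry":0,"rz":0},{"jaw":0,"x":0,"y":-0.4,"z":0,"rx":0,"ry":0,"rz":0},{"jaw":0,"x":0,"y":0,"z":0,"rx":0,"ry":0,"rz":0}]'
python3 - <<'E'
from h import *
a=imaging.get_image("scene");b=imaging.get_image("wrist");s=monitor.read_state()
x,y=proj("scene",[s["tool_pos"]-[0,0,95]])[0].astype(int)
A=cv2.resize(a[y-60:y+40,x-50:x+50],None,fx=5,fy=5,interpolation=2)
cv2.imwrite("pics/c7.png",A)
E
```

```text
t: 18.75
tool_pos: [462.1, 223.3, 161.7]
orientation: [-0.0, 0.998, -0.065, -0.0]
force: [0.1, -0.6, -0.7]
gripper_width: 14.6
gripper_force: 59.3
t: 19.25
tool_pos: [464.2, 240.1, 161.7]
orientation: [-0.0, 0.998, -0.065, 0.0]
force: [-0.8, 0.0, -1.4]
gripper_width: 14.8
gripper_force: 59.3
```

View pics/c7.png

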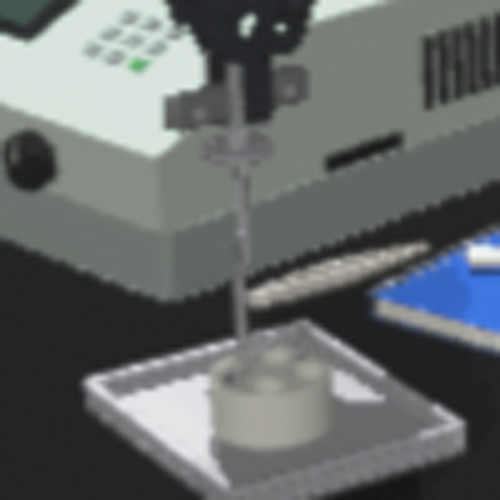

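The adapter stands upright in the tray. The wire appears laid over towards the hook side, near (250,362). I check the clearance to the instrument before backing out farther.

```bash
python3 - <<'E'
from h import *
print(onz("top",[[158,250],[158,130]],130)); s=monitor.read_state();print(s["qpos"])
print(onz("scene",[[190,200]],130))
E
python3 -m creep '[{"jaw":0,"x":0,"y":-0.4,"z":0,"rx":0,"ry":0,"rz":0},{"jaw":0,"x":0,"y":-0.4,"z":0,"rx":0,"ry":0,"rz":0},{"jaw":0,"x":0,"y":-0.3,"z":0,"rx":0,"ry":0,"rz":0},{"jaw":0,"x":0,"y":-0.3,"z":0,"rx":0,"ry":0,"rz":0},{"jaw":0,"x":0,"y":0,"z":0,"rx":0,"ry":0,"rz":0}]'
```

```text
[[513.19903577 320.86838365 130.        ]
 [842.84764149 348.32907239 130.        ]]
[-0.47323669  0.46103565 -0.15406813  2.12132169  0.12729414  0.56780271
 -2.41932051]
[[508.85396301 313.42188142 130.        ]]
t: 19.85
tool_pos: [466.0, 253.7, 161.6]
orientation: [-0.0, 0.998, -0.065, 0.0]
force: [-1.1, 0.4, -0.6]
gripper_width: 14.9
gripper_force: 59.3
```

```bash
python3 -m creep '[{"jaw":0,"x":0,"y":-0.4,"z":0,"rx":0,"ry":0,"rz":0},{"jaw":0,"x":0,"y":0,"z":-0.3,"rx":0,"ry":0,"rz":0},{"jaw":0,"x":0,"y":0,"z":-0.3,"rx":0,"ry":0,"rz":0},{"jaw":0,"x":0,"y":0,"z":-0.4,"rx":0,"ry":0,"rz":0},{"jaw":0,"x":0,"y":0,"z":-0.4,"rx":0,"ry":0,"rz":0},{"jaw":0,"x":0,"y":0,"z":-0.4,"rx":0,"ry":0,"rz":0},{"jaw":0,"x":0,"y":0,"z":-0.4,"rx":0,"ry":0,"rz":0},{"jaw":0,"x":0,"y":0,"z":0,"rx":0,"ry":0,"rz":0}]'
```

```text
t: 20.65
tool_pos: [466.7, 257.1, 184.3]
orientation: [-0.0, 0.998, -0.065, 0.0]
force: [0.7, -0.9, -1.4]
gripper_width: 14.7
gripper_force: 59.3
```

```bash
python3 -m creep '[{"jaw":0,"x":0,"y":0,"z":-1.4,"rx":0,"ry":0,"rz":0},{"jaw":0,"x":0,"y":0,"z":-3,"rx":0,"ry":0,"rz":0},{"jaw":0,"x":0,"y":0,"z":-3,"rx":0,"ry":0,"rz":0},{"jaw":0,"x":0,"y":0,"z":-3,"rx":0,"ry":0,"rz":0},{"jaw":0,"x":0,"y":0,"z":-3,"rx":0,"ry":0,"rz":0},{"jaw":0,"x":0.2,"y":2.4,"z":0,"rx":0,"ry":0,"rz":0}]'; python3 -m creep '[{"jaw":0,"x":0.5,"y":4.8,"z":0,"rx":0,"ry":0,"rz":0},{"jaw":0,"x":0.5,"y":4.8,"z":0,"rx":0,"ry":0,"rz":0},{"jaw":0,"x":0.5,"y":4.8,"z":0,"rx":0,"ry":0,"rz":0},{"jaw":0,"x":0.5,"y":4.8,"z":0,"rx":0,"ry":0,"rz":0},{"jaw":0,"x":0.5,"y":4.8,"z":0,"rx":0,"ry":0,"rz":0},{"jaw":0,"x":0.5,"y":4.8,"z":0,"rx":0,"ry":0,"rz":0},{"jaw":0,"x":0.5,"y":4.8,"z":0,"rx":0,"ry":0,"rz":0},{"jaw":0,"x":0.5,"y":4.8,"z":0,"rx":0,"ry":0,"rz":0}]';python3 -m creep '[{"jaw":0,"x":0.5,"y":4.8,"z":0,"rx":0,"ry":0,"rz":0},{"jaw":0,"x":0.3,"y":2.6,"z":0,"rx":0,"ry":0,"rz":0},{"jaw":0,"x":0,"y":0,"z":0,"rx":0,"ry":0,"rz":-8},{"jaw":0,"x":0,"y":0,"z":0,"rx":0,"ry":0,"rz":-8},{"jaw":0,"x":0,"y":0,"z":0,"rx":0,"ry":0,"rz":-8},{"jaw":0,"x":0,"y":0,"z":0,"rx":0,"ry":0,"rz":-8},{"jaw":0,"x":0,"y":0,"z":0,"rx":0,"ry":0,"rz":-8},{"jaw":0,"x":0,"y":0,"z":0,"rx":0,"ry":0,"rz":-8}]';python3 -m creep '[{"jaw":0,"x":0,"y":0,"z":0,"rx":0,"ry":0,"rz":-8},{"jaw":0,"x":0,"y":0,"z":0,"rx":0,"ry":0,"rz":-8},{"jaw":0,"x":0,"y":0,"z":0,"rx":0,"ry":0,"rz":-2},{"jaw":0,"x":0,"y":0,"z":0,"rx":0,"ry":0,"rz":0},{"jaw":0,"x":0,"y":0,"z":0,"rx":0,"ry":0,"rz":0}]'
python3 - <<'E'
from h import *
s=monitor.read_state();T=pose("wrist",s)[1]@np.linalg.inv(np.array(imaging.camera_info("wrist")["hand_eye"]))
print(s["tool_pos"],np.degrees(np.arctan2(T[1,0],T[0,0])),T[:3,:3].T@(np.array([453.5,-229,132.6])-T[:3,3]))
E
```

```text
t: 21.25
tool_pos: [466.6, 236.5, 321.4]
orientation: [-0.003, 0.998, -0.063, 0.003]
force: [0.1, 0.2, -2.8]
gripper_width: 14.9
gripper_force: 59.4
t: 22.05
tool_pos: [454.7, -154.9, 317.8]
orientation: [0.0, 0.998, -0.065, 0.0]
force: [1.3, 0.0, -1.5]
gripper_width: 15.1
gripper_force: 59.4
t: 22.85
tool_pos: [453.4, -227.3, 317.5]
orientation: [-0.0, 0.937, 0.349, -0.0]
force: [-0.3, 0.4, -0.9]
gripper_width: 15.3
gripper_force: 59.3
t: 23.35
tool_pos: [453.4, -227.4, 317.6]
orientation: [-0.0, 0.873, 0.488, -0.0]
force: [0.0, 0.2, -1.0]
gripper_width: 14.8
gripper_force: 59.3
[ 453.37755693 -227.44527146  317.57073025] 58.46092482293929 [ -1.24576303   0.95986495 184.97061917]
```

```bash
python3 -m creep '[{"jaw":0,"x":-0.12,"y":0.1,"z":1,"rx":0,"ry":0,"rz":0},{"jaw":0,"x":0,"y":0,"z":3,"rx":0,"ry":0,"rz":0},{"jaw":0,"x":0,"y":0,"z":2,"rx":0,"ry":0,"rz":0},{"jaw":0,"x":0,"y":0,"z":1,"rx":0,"ry":0,"rz":0},{"jaw":0,"x":0,"y":0,"z":1,"rx":0,"ry":0,"rz":0},{"jaw":0,"x":0,"y":0,"z":1,"rx":0,"ry":0,"rz":0},{"jaw":0,"x":0,"y":0,"z":1,"rx":0,"ry":0,"rz":0},{"jaw":0,"x":0,"y":0,"z":0,"rx":0,"ry":0,"rz":0}]'; python3 -m creep '[{"jaw":0,"x":0,"y":0,"z":1,"rx":0,"ry":0,"rz":0},{"jaw":0,"x":0,"y":0,"z":0,"rx":0,"ry":0,"rz":0}]'
```

```text
t: 24.15
tool_pos: [453.4, -228.7, 216.6]
orientation: [-0.001, 0.872, 0.489, -0.0]
force: [-0.0, 0.6, -0.8]
gripper_width: 14.8
gripper_force: 59.3
t: 24.35
tool_pos: [453.5, -228.9, 206.9]
orientation: [-0.0, 0.872, 0.489, -0.0]
force: [-0.2, 0.1, -1.5]
gripper_width: 15.0
gripper_force: 59.3
```

Inside the mouth without contact. Continuing down.

```bash
python3 -m creep '[{"jaw":0,"x":0,"y":0,"z":1.5,"rx":0,"ry":0,"rz":0},{"jaw":0,"x":0,"y":0,"z":1.5,"rx":0,"ry":0,"rz":0},{"jaw":0,"x":0,"y":0,"z":1.5,"rx":0,"ry":0,"rz":0},{"jaw":0,"x":0,"y":0,"z":1.5,"rx":0,"ry":0,"rz":0},{"jaw":0,"x":0,"y":0,"z":0.7,"rx":0,"ry":0,"rz":0},{"jaw":0,"x":0,"y":0,"z":0.4,"rx":0,"ry":0,"rz":0},{"jaw":0,"x":0,"y":0,"z":0,"rx":0,"ry":0,"rz":0},{"jaw":0,"x":0,"y":0,"z":0,"rx":0,"ry":0,"rz":0}]'; python3 -m creep '[{"jaw":0,"x":0,"y":0,"z":0.2,"rx":0,"ry":0,"rz":0},{"jaw":0,"x":0,"y":0,"z":0.1,"rx":0,"ry":0,"rz":0},{"jaw":0,"x":0,"y":0,"z":0,"rx":0,"ry":0,"rz":0},{"jaw":0,"x":0,"y":0,"z":0,"rx":0,"ry":0,"rz":0}]'
```

```text
t: 25.15
tool_pos: [454.0, -229.1, 137.1]
orientation: [0.0, 0.872, 0.489, 0.0]
force: [-0.3, 0.2, -1.5]
gripper_width: 14.6
gripper_force: 59.3
t: 25.55
tool_pos: [453.8, -229.0, 133.8]
orientation: [0.0, 0.872, 0.489, 0.0]
force: [-0.7, 0.5, -0.8]
gripper_width: 14.8
gripper_force: 59.3
```

```bash
python3 -m creep '[{"jaw":0,"x":0,"y":0,"z":0.1,"rx":0,"ry":0,"rz":0},{"jaw":0,"x":0,"y":0,"z":0.1,"rx":0,"ry":0,"rz":0},{"jaw":0,"x":0,"y":0,"z":0,"rx":0,"ry":0,"rz":0}]'; python3 -m creep '[{"jaw":20,"x":0,"y":0,"z":0,"rx":0,"ry":0,"rz":0},{"jaw":40,"x":0,"y":0,"z":0,"rx":0,"ry":0,"rz":0},{"jaw":60,"x":0,"y":0,"z":0,"rx":0,"ry":0,"rz":0},{"jaw":80,"x":0,"y":0,"z":0,"rx":0,"ry":0,"rz":0},{"jaw":80,"x":0,"y":0,"z":0,"rx":0,"ry":0,"rz":0},{"jaw":80,"x":0,"y":0,"z":0,"rx":0,"ry":0,"rz":0}]'; python3 -m creep '[{"jaw":80,"x":0,"y":0,"z":-1,"rx":0,"ry":0,"rz":0},{"jaw":80,"x":0,"y":0,"z":-3,"rx":0,"ry":0,"rz":0},{"jaw":80,"x":0,"y":0,"z":-3,"rx":0,"ry":0,"rz":0},{"jaw":80,"x":0,"y":0,"z":-3,"rx":0,"ry":0,"rz":0},{"jaw":80,"x":0,"y":0,"z":0,"rx":0,"ry":0,"rz":0}]'
python3 - <<'E'
from h import *
s=monitor.read_state();b=imaging.get_image("wrist");a=imaging.get_image("scene")
cv2.imwrite("pics/s8.png",a)
A=cv2.resize(a[215:335,150:390],None,fx=3,fy=3,interpolation=2);B=cv2.resize(b[100:340,200:440],None,fx=1,fy=1)
A=cv2.resize(A,(560,280));B=cv2.resize(b[100:380,200:440],(240,280));cv2.imwrite("pics/c8.png",np.hstack([A,B]))
E
```

```text
t: 25.85
tool_pos: [453.9, -229.0, 132.6]
orientation: [0.0, 0.872, 0.489, 0.0]
force: [-3.9, 1.1, 13.3]
gripper_width: 14.9
gripper_force: 61.3
t: 26.45
tool_pos: [453.8, -228.9, 131.6]
orientation: [-0.0, 0.872, 0.489, -0.0]
force: [-0.4, 0.5, -0.6]
gripper_width: 68.4
gripper_force: 0.0
t: 26.95
tool_pos: [455.5, -229.6, 235.9]
orientation: [0.003, 0.872, 0.489, 0.002]
force: [0.3, 0.4, 0.0]
gripper_width: 68.4
gripper_force: 0.0
```

View pics/c8.png

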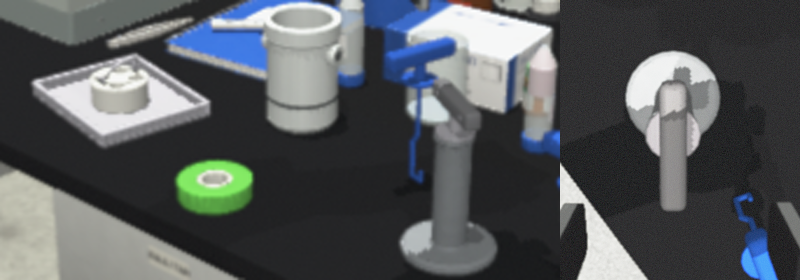

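The picture shows the hook back upright in its stand (455,110), the adapter upright in the tray (120,88), the bucket standing and the tape roll undisturbed. Handing in.

```bash
python3 -m creep '[{"jaw":80,"x":0,"y":0,"z":-1,"rx":0,"ry":0,"rz":0},{"jaw":80,"x":0,"y":0,"z":0,"rx":0,"ry":0,"rz":0},{"jaw":80,"x":0,"y":0,"z":0,"rx":0,"ry":0,"rz":0}]'; python3 -c "
from bench import sign_off
print(sign_off())"
```

```text
t: 27.35
tool_pos: [453.7, -228.9, 241.4]
orientation: [-0.0, 0.872, 0.489, -0.0]
force: [-0.7, 0.3, -0.8]
gripper_width: 68.0
gripper_force: 0.0
the job is handed in; nothing more can be done
None
```

The job is handed in at 27.4 s of the 72 s allowed: in the last pictures the adapter stands upright in the tray, the hook is upright in its stand, and the bucket and tape roll look unmoved; sign-off returned no verdict.

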